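# Close the grain steriliser: yoke home, clamp knob to the first slip

## Robot

A 6-joint arm with a two-finger parallel gripper is mounted at the origin on the work surface. World frame = base frame: x ahead of the robot, y to its left, z up, the work surface at z = 0. Lengths are in m, angles in rad, forces in N, time in s.
With the tool pointing down it reaches from about 0.35 to 0.975 m from the base axis. Payload 4.9 kg.
Tool frame: the origin (TCP) lies midway between the tips of the shut fingers; the grasp point (between the pads) lies 19 mm behind it; z points along the fingers, y is the line along which they close (so a half turn about z gives the same grasp; the last joint's range is limited). The gripper opens to 85 mm and grips with 20 to 120 N. Pads are 22 mm wide; open, the fingers measure 114 mm over their backs; the gripper's body (76 mm by 85 mm) begins 54 mm behind the grasp point. The pads swing forward as they close: fully open they stand 13 mm farther back than shut.
Start: joints at [1.068, 0.053, 1.613, -0, 1.476, -0.119], TCP at [0.234, 0.58, 0.231] pointing down, gripper open.
Joint ranges: [-3.01, 3.01], [-1.01, 2.22], [0.06, 2.58], [-1.02, 4.17], [0.09, 2.62], [-3.14, 3.14]. Speed limits (rad/s): [2.57, 2.57, 3.14, 3.14, 3.14, 3.14].

## Interface

Orientations are given as a rotation vector (axis times angle).
In Python, from station import ctrl, optics, job gives the robot as it stands.
- The arm moves only by the shell command python3 -m jog 'ROWS' [OPENING] [FORCE]. ROWS is JSON, a list of rows, each a list of 2 entries, a list of its own where there are three numbers: the shift along the tool's x, y, z in m, then the turn, a rotation vector about the tool's x, y, z in rad. A call has 1 to 5 rows; each row is the pose to reach, as a shift and turn from the pose commanded when the call began, along the tool's axes at that moment; what a row does not reach only later rows make up. A row lasts 1/10 s, in which the tool goes at most 50 mm and 8.59 degrees, less where a joint would pass 70% of its speed; a pose out of reach is approached as far as the arm can. A call with a gripper value outside its range is refused whole. OPENING is the opening, from 0 (shut) to 1 (fully open), set as the call begins (- or left out, the last holds). The fingers move at their own pace and stop on an object; FORCE is the grip in N (left out, the last holds). Time passes only in rows, so rows that repeat a pose let the fingers close. It gives the time, the measured TCP pose, the force, the opening and the grip force at its end, in the units of the state.
- ctrl.get_obs(): the state, without advancing time (a new reading comes with each control period).
- optics.get_image(name): name is "scene" or "top" or "wrist"; returns a dict with "image" (384x512x3 uint8, blue, green, red), "fx", "fy", "cx", "cy" (pixels), "D" ([k1, k2, p1, p2, k3] as OpenCV has them; the pictures are not rectified), "rvec" (rotation vector, rad) and "tvec" (3), from world to camera coordinates, as OpenCV has them; the wrist camera has in their place "mount" (4x4, takes a point from camera to tool coordinates, whose origin is the TCP and whose axes are the flange's). Camera axes: x right, y down, z forward; pixel columns grow to the right and rows downward; lengths in m; the calibration is good to about 2 mm. A picture is of the moment at which its call begins: read the wrist's pose just before it. There is no depth.
- job.finish_job(): hands the job in; it is judged then, once.
The state is a dict: "t": time; "q": joint angles; "dq": joint speeds; "effort": joint torques, N m; "tool_pos": TCP position; "tool_rot": TCP orientation; "contact_force": force on the tool from outside, world axes, zero at the start; "wrist_torque": the same for the moment, N m; "opening": finger opening in m; "grip_force": force on a finger pad.
Only numpy, scipy, OpenCV 4.12 (cv2) and the standard library are available. Lean on these libraries where they do the work, as an engineer would, in place of code of your own. Each camera call takes 0.05 s, during which the arm holds its last target. There are 200 camera calls.

## Task

The pressure cooker is loaded for sterilising grain jars and its lid is on, but the lid is not clamped. Swing the steel yoke gently clockwise under the two lugs until it is fully home against their stops, then tighten the black knob clockwise until its clutch just slips, and stop there, before the knob snaps over a clutch tooth (an eighth of a turn of slip). Leave the jar, the vial and the tape roll where they stand.

Things in the scene. Friction and masses are not known exactly. Their poses are not given: they have to be found in the camera images.
- cooker: Stainless pressure cooker, 200 mm diameter, fixed; origin at the centre of its underside, z up. Lid on: domed, edge 131 mm and middle pad 148 mm above the table. Two steel lugs with black side handles lie at its +y and -y sides, 105 to 170 mm from its axis, up to 131 mm high. Yoke, screw and knob turn about its vertical axis.
- yoke (a joint): Angle of the yoke, the arched steel strap (24 mm wide, 8 mm thick) spanning the lid. 0 = fully home, its ends under the lugs at the end stops, strap along the cooker's y; negative = swung out, anticlockwise from above (starts at -1.15 to -0.6). Grows clockwise from above. Stiff: about 0.4 N m, some 6 N at 70 mm from the axis; it stays where it is left.
- yoke_arm_a (a point): Middle of one flat arm of the yoke, 70 mm from the cooker's axis, half-way through its 8 mm thickness, 172 mm above the table (flat from 25 to 85 mm from the axis, about 30 mm clear above the lid). Its frame turns with the yoke: y runs along the strap, outward on this arm; z up.
- yoke_arm_b (a point): The same point on the opposite arm; y runs along the strap, inward on this arm.
- knob_grip (a point): Centre of the round black fluted clamp knob (52 mm diameter, 28 mm high) on the cooker's axis, 204 mm above the table, 10 mm free below it to the yoke; x along the index line on its top. Grip at any angle. Clockwise tightens: under 0.1 N m over an unknown 1.0 to 2.6 rad, the knob staying level; then the torque jumps to about 0.55 N m, where the clutch slips and the knob climbs its ramp.
- spindle: The clamp's spindle with its steel foot, below the yoke's hub; the knob drives it straight down, 1.5 mm a turn. Origin on the axis at the foot's underside: at first 0.2 to 0.7 mm above the lid's 148 mm high pad, on it when tight. The ramp clutch between knob and spindle has eight teeth: slipping, the knob climbs 2 mm in 45 degrees, then snaps over; it stays where it is left on the ramp.
- grain_jar: Bystander: closed glass jar, 82 mm diameter, 130 mm high; origin at the centre of its underside.
- vial: Bystander: small glass vial, 28 mm diameter, 55 mm high; origin at the centre of its underside.
- tape_roll: Bystander: roll of tape lying flat, 68 mm diameter, 25 mm high; origin at the centre of its underside.

How it is judged:
By the outcome, as a careful person would: the job done as asked, in the order asked, and still so for the second after the job is handed in, with the robot touching nothing.
It also fails if it takes over 72 s, if anything falls off the work surface, if the arm or the gripper's body presses on something with over 40 N, if the wrist force passes 120 N, or if a joint passes its speed limit or range.

## Working session

There is one attempt and no reset: what is moved stays moved. The work goes in short steps, Python scripts to look and compute and a shell command to move; the robot and the scene stay as the last step left them, time stands still between calls to the robot, and variables do not carry over. Pictures are saved under pics/ and viewed, at most 10 in all, crops included, and the job is handed in when it is done.

```bash
mkdir -p pics; ls
python3 - <<'E'
from station import ctrl, optics
import cv2, json, numpy as np
o=ctrl.get_obs(); print({k:np.round(v,3).tolist() for k,v in o.items()})
for n in ["top","scene"]:
    d=optics.get_image(n); cv2.imwrite(f"pics/{n}0.png",d["image"])
    print(n,{k:np.round(v,4).tolist() for k,v in d.items() if k!="image"})
    np.savez(f"{n}.npz",**{k:v for k,v in d.items() if k!="image"})
E
```

```text
pics
{'t': 0.0, 'q': [1.068, 0.053, 1.614, 0.0, 1.476, -0.119], 'dq': [-0.002, 0.002, -0.001, -0.0, -0.001, -0.001], 'effort': [-0.0, -39.366, -37.018, -0.0, 0.007, -0.0], 'tool_pos': [0.234, 0.579, 0.23], 'tool_rot': [-0.599, -3.083, 0.003], 'contact_force': [-0.641, -0.567, 0.597], 'wrist_torque': [-0.013, 0.005, -0.027], 'grip_force': 0.0, 'opening': 0.085}
top {'fx': 463.3946, 'fy': 463.3946, 'cx': 258.1817, 'cy': 193.6547, 'D': [-0.092, 0.0, 0.0, 0.0, 0.0], 'rvec': [2.0067, -2.2237, 0.2365], 'tvec': [0.0751, 0.6537, 1.0545]}
scene {'fx': 394.5866, 'fy': 394.5866, 'cx': 255.0616, 'cy': 191.0817, 'D': [0.0093, 0.0, 0.0, 0.0, 0.0], 'rvec': [2.0207, 1.6735, -0.5026], 'tvec': [-0.1589, -0.4308, 1.2734]}
```

View pics/top0.png

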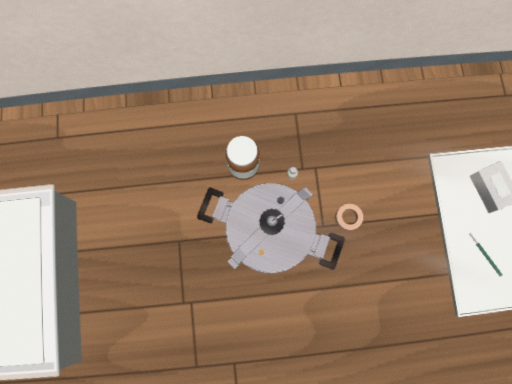

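View pics/scene0.png

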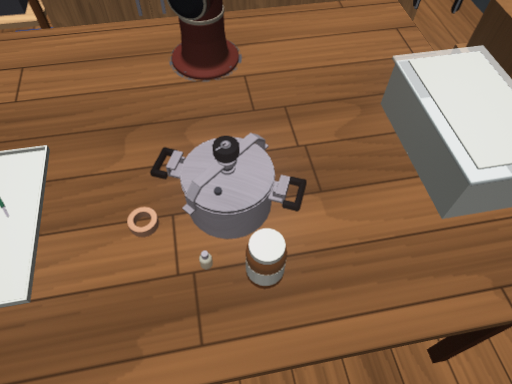

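The top view shows the knob near (272,221), yoke ends near (307,192) and (236,263), and handles near (210,206) and (332,251). The jar is at (242,155), the vial at (293,173) and the tape roll at (350,217). Next, an enlarged crop.

Run:
```python
import cv2
im=cv2.imread("pics/top0.png")[125:285,190:375]
cv2.imwrite("pics/crop.png",cv2.resize(im,None,fx=3.7,fy=3.7,interpolation=cv2.INTER_CUBIC)[:600])
```

```text
(no output)
```

View pics/crop.png

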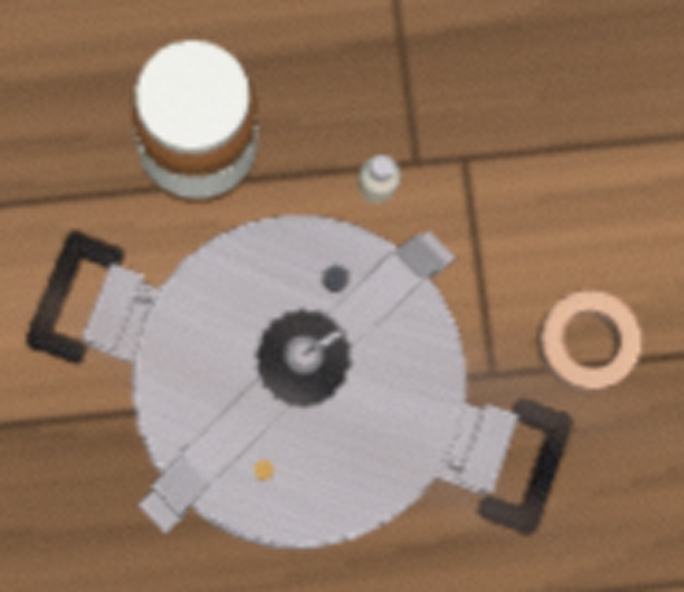

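```bash
cat > h.py <<'E'
import numpy as np, cv2
def world(name,uv,z):
    d=np.load(f"{name}.npz"); K=np.array([[d["fx"],0,d["cx"]],[0,d["fy"],d["cy"]],[0,0,1.]])
    n=cv2.undistortPoints(np.array([[uv]],float),K,d["D"])[0,0]
    R=cv2.Rodrigues(d["rvec"])[0]; c=-R.T@d["tvec"].ravel(); r=R.T@np.array([*n,1])
    return (c+r*(z-c[2])/r[2])[:3]
E
python3 - <<'E'
from h import *
f=lambda u,v:((u+.5)/3.7+190-.5,(v+.5)/3.7+125-.5)
for n,p,z in [("knob",(304,355),.218),("lid",(299,381),.131),("lidtop",(299,215),.131),("lugL",(120,312),.131),("lugR",(482,447),.131),("endUR",(441,245),.12),("endLL",(153,518),.12),
 ("jar",(192,95),.13),("vial",(382,167),.055),("tape",(592,340),.025)]:
    print(n,world("top",f(*p),z).round(4))
print("scene knob",world("scene",(226.5,145),.218))
E
```

```text
knob [ 0.567  -0.0105  0.218 ]
lid [ 0.5643 -0.01    0.131 ]
lidtop [ 0.6674 -0.0212  0.131 ]
lugL [0.6178 0.0947 0.131 ]
lugR [ 0.5128 -0.1159  0.131 ]
endUR [ 0.6418 -0.1082  0.12  ]
endLL [0.4915 0.0865 0.12  ]
jar [0.7519 0.0375 0.13  ]
vial [ 0.7123 -0.0844  0.055 ]
tape [ 0.5855 -0.215   0.025 ]
scene knob [ 0.56957308 -0.00933707  0.218     ]
```

The axis comes out near (0.566,-0.010), and the lid centre and scene view agree. The yoke reads about -1.12 rad, which is in range. I'll hover above the near arm.

```bash
cat >> h.py <<'E'
from scipy.spatial.transform import Rotation as Ro
def go(pos,ydeg):
    """shift and turn in tool axes to a downward pose with tool y along ydeg"""
    from station import ctrl
    o=ctrl.get_obs(); R=Ro.from_rotvec(o["tool_rot"]); a=np.radians(ydeg)
    y=np.array([np.cos(a),np.sin(a),0]); z=np.array([0,0,-1.]); x=np.cross(y,z)
    T=Ro.from_matrix(np.c_[x,y,z])
    print("shift",R.inv().apply(np.array(pos)-o["tool_pos"]).round(4),"turn",(R.inv()*T).as_rotvec().round(4))
AX=np.array([.566,-.010])
def arm(deg,r=.07): return AX+r*np.array([np.cos(np.radians(deg)),np.sin(np.radians(deg))])
E
python3 -c "
from h import *
p=arm(127.7); go([*p,.27],37.7)"
```

```text
shift [-0.4682 -0.3865 -0.0392] turn [-1.90e-03  3.00e-04  5.29e-01]
```

```bash
python3 -m jog '[[[-0.035,-0.03,-0.02],[0,0,0.1]],[[-0.07,-0.06,-0.039],[0,0,0.2]],[[-0.105,-0.09,-0.039],[0,0,0.3]],[[-0.14,-0.12,-0.039],[0,0,0.4]],[[-0.175,-0.145,-0.039],[0,0,0.529]]]' 0.5; python3 -c "
from h import *
p=arm(127.7); go([*p,.27],37.7)"
```

```text
t: 0.6
tool_pos: [0.3422, 0.3777, 0.2701]
tool_rot: [1.391, 2.817, -0.0]
contact_force: [0.4, -1.2, -0.2]
opening: 0.0424
grip_force: 0.0
shift [-3.739e-01 -5.840e-02  1.000e-04] turn [-0.0001  0.0001 -0.0044]
```

```bash
python3 -m jog '[[[-0.045,-0.007,0],[0,0,0]],[[-0.09,-0.014,0],[0,0,0]],[[-0.135,-0.021,0],[0,0,0]],[[-0.18,-0.028,0],[0,0,0]],[[-0.225,-0.035,0],[0,0,0]]]'; python3 -m jog '[[[-0.045,-0.007,0],[0,0,0]],[[-0.09,-0.014,0],[0,0,0]],[[-0.135,-0.021,0],[0,0,0]],[[-0.149,-0.023,0],[0,0,0]],[[-0.149,-0.023,0],[0,0,0]]]';python3 - <<'E'
from h import *
from station import optics, ctrl
p=arm(127.7); go([*p,.27],37.7)
o=ctrl.get_obs();d=optics.get_image("wrist"); cv2.imwrite("pics/w1.png",d["image"])
np.savez("wrist.npz",pos=o["tool_pos"],rot=o["tool_rot"],**{k:v for k,v in d.items() if k!="image"})
print(d["mount"],d["D"],d["fx"])
E
```

```text
t: 1.1
tool_pos: [0.4522, 0.1783, 0.2699]
tool_rot: [-1.384, -2.82, 0.0]
contact_force: [0.1, 0.4, -0.3]
opening: 0.0426
grip_force: 0.0
t: 1.6
tool_pos: [0.5251, 0.0467, 0.2695]
tool_rot: [-1.388, -2.816, 0.001]
contact_force: [0.7, 0.8, 0.6]
opening: 0.0426
grip_force: 0.0
shift [ 0.0001 -0.0023 -0.0005] turn [-0.0011 -0.0011 -0.0032]
[[-1.79353052e-04 -9.46137786e-01 -3.23764200e-01  8.35909347e-02]
 [ 9.99999948e-01 -8.32045247e-05 -3.10812923e-04  1.10300586e-03]
 [ 2.67133205e-04 -3.23764239e-01  9.46137752e-01 -1.41580523e-01]
 [ 0.00000000e+00  0.00000000e+00  0.00000000e+00  1.00000000e+00]] [-0.00535654  0.          0.          0.          0.        ] 273.18705393333886
```

View pics/w1.png

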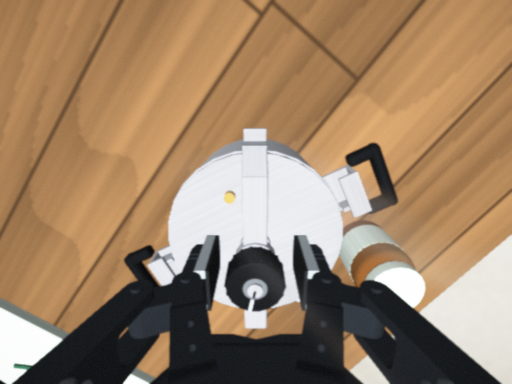

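The wrist view shows the strap vertical at column 255, midway between the fingers. The knob screw is at (255,289) and the lugs at about (350,192) and (160,267).

```bash
cat >> h.py <<'E'
def wworld(uv,z):
    d=np.load("wrist.npz"); K=np.array([[d["fx"],0,d["cx"]],[0,d["fy"],d["cy"]],[0,0,1.]])
    n=cv2.undistortPoints(np.array([[uv]],float),K,d["D"])[0,0]; R=Ro.from_rotvec(d["rot"]).as_matrix(); M=d["mount"]
    c=d["pos"]+R@M[:3,3]; r=R@M[:3,:3]@np.array([*n,1]); return c+r*(z-c[2])/r[2]
E
python3 - <<'E'
from h import *
for n,p,z in [("knobscrew",(255,289),.222),("lugR",(350,192),.131),("lugL",(160,267),.131),("strap near",(255,175),.176),("strap near knob",(255.5,235),.176)]: print(n,wworld(p,z).round(4))
p=arm(127.7)
go([*p,.156],37.7)
E
```

```text
knobscrew [ 0.5659 -0.0064  0.222 ]
lugR [0.6142 0.0992 0.131 ]
lugL [ 0.5    -0.1083  0.131 ]
strap near [0.5136 0.0616 0.176 ]
strap near knob [0.5503 0.0144 0.176 ]
shift [-0.0014 -0.0026  0.1137] turn [-0.0008 -0.0015 -0.0014]
```

```bash
sed -i 's/^AX=.*/AX=np.array([.566,-.0085])/' h.py
python3 -m jog '[[[0,-0.001,0.03],[0,0,0]],[[0,-0.001,0.06],[0,0,0]],[[0,-0.001,0.09],[0,0,0]],[[0,-0.001,0.117],[0,0,0]],[[0,-0.001,0.117],[0,0,0]]]'
python3 - <<'E'
from h import *
from station import ctrl
from scipy.spatial.transform import Rotation as Ro
o=ctrl.get_obs();R=Ro.from_rotvec(o["tool_rot"]);print(o["tool_pos"],R.apply([0,1,0]))
# arc steps: relative shift in start tool axes for 4,8,..: axis location in tool frame
print("axis in tool",R.inv().apply([*(AX-o["tool_pos"][:2]),0]))
for th in (5,10,15,20,25,30,35): t=np.radians(th); print(th,round(t,3),"sx %.4f sy %.4f"%(-0.07*(1-np.cos(t)),0.07*np.sin(t)))
E
```

```text
t: 2.15
tool_pos: [0.5201, 0.0494, 0.1485]
tool_rot: [-1.377, -2.814, 0.005]
contact_force: [-0.5, 0.5, -0.1]
opening: 0.0426
grip_force: 0.0
[0.52012094 0.04943955 0.14850901] [ 0.78975452  0.61338591 -0.00674708]
axis in tool [-0.07389973  0.00069389 -0.00047734]
5 0.087 sx -0.0003 sy 0.0061
10 0.175 sx -0.0011 sy 0.0122
15 0.262 sx -0.0024 sy 0.0181
20 0.349 sx -0.0042 sy 0.0239
25 0.436 sx -0.0066 sy 0.0296
30 0.524 sx -0.0094 sy 0.0350
35 0.611 sx -0.0127 sy 0.0402
```

```bash
python3 -m jog '[[[0,0.0039,0],[0,0,0.052]],[[-0.0004,0.0077,0],[0,0,0.105]],[[-0.0009,0.0116,0],[0,0,0.157]],[[-0.0016,0.0154,0],[0,0,0.209]],[[-0.0025,0.0192,0],[0,0,0.262]]]' 0.36
python3 -m jog '[[[0,0.0039,0],[0,0,0.052]],[[-0.0004,0.0077,0],[0,0,0.105]],[[-0.0009,0.0116,0],[0,0,0.157]],[[-0.0016,0.0154,0],[0,0,0.209]],[[-0.0025,0.0192,0],[0,0,0.262]]]'
python3 - <<'E'
from h import *
from station import ctrl
o=ctrl.get_obs();R=Ro.from_rotvec(o["tool_rot"]);y=R.apply([0,1,0]);print(np.degrees(np.arctan2(y[1],y[0])))
print("axis in tool",R.inv().apply([*(AX-o["tool_pos"][:2]),0]), "force tool",R.inv().apply(o["contact_force"]))
E
```

```text
t: 2.65
tool_pos: [0.5388, 0.0581, 0.1532]
tool_rot: [-1.74, -2.612, 0.006]
contact_force: [-4.2, -2.8, -3.2]
opening: 0.0309
grip_force: 2.7
t: 3.15
tool_pos: [0.5575, 0.0631, 0.1532]
tool_rot: [-2.066, -2.363, 0.006]
contact_force: [-5.0, -1.9, -2.8]
opening: 0.031
grip_force: 2.5
7.665800789965233
axis in tool [-7.21279889e-02 -1.10200822e-03  5.38309471e-05] force tool [-1.24962243 -5.19161712  2.86009315]
```

```bash
python3 -m jog '[[[0,0.0038,0],[0,0,0.052]],[[-0.0004,0.0075,0],[0,0,0.105]],[[-0.0009,0.0113,0],[0,0,0.157]],[[-0.0016,0.015,0],[0,0,0.209]],[[-0.0025,0.0187,0],[0,0,0.262]]]'
python3 -m jog '[[[0,0.0038,0],[0,0,0.052]],[[-0.0004,0.0075,0],[0,0,0.105]],[[-0.0009,0.0113,0],[0,0,0.157]],[[-0.0012,0.013,0],[0,0,0.18]]]'
cat > st.py <<'E'
from h import *
from station import ctrl
o=ctrl.get_obs();R=Ro.from_rotvec(o["tool_rot"]);y=R.apply([0,1,0]);print("yaw",np.degrees(np.arctan2(y[1],y[0])).round(2))
print("axis in tool",R.inv().apply([*(AX-o["tool_pos"][:2]),0]).round(4), "force tool",R.inv().apply(o["contact_force"]).round(2),"tq",R.inv().apply(o["wrist_torque"]).round(3),"z",o["tool_pos"][2].round(4))
E
python3 st.py
```

```text
t: 3.65
tool_pos: [0.5763, 0.0631, 0.1532]
tool_rot: [-2.358, -2.073, 0.007]
contact_force: [-5.1, -2.6, -3.4]
opening: 0.0308
grip_force: 2.4
t: 4.05
tool_pos: [0.5894, 0.0604, 0.1534]
tool_rot: [-2.534, -1.854, 0.006]
contact_force: [-4.8, -1.3, -2.0]
opening: 0.0306
grip_force: 2.4
yaw -17.62
axis in tool [-0.0728 -0.0014  0.0001] force tool [-2.72 -4.2   2.  ] tq [ 0.695 -0.465 -0.102] z 0.1534
```

```bash
python3 -m jog '[[[0,0.0019,0],[0,0,0.026]],[[-0.0001,0.0038,0],[0,0,0.052]],[[-0.0002,0.0056,0],[0,0,0.078]],[[-0.0004,0.0075,0],[0,0,0.105]]]'
python3 -m jog '[[[0,0.0014,0],[0,0,0.02]],[[-0.0001,0.0028,0],[0,0,0.04]]]'
python3 st.py
```

```text
t: 4.45
tool_pos: [0.5963, 0.0578, 0.1534]
tool_rot: [-2.627, -1.719, 0.006]
contact_force: [-5.6, -1.1, -1.6]
opening: 0.0306
grip_force: 2.3
t: 4.65
tool_pos: [0.5988, 0.0566, 0.1534]
tool_rot: [-2.661, -1.666, 0.006]
contact_force: [-5.1, -1.1, -2.2]
opening: 0.0311
grip_force: 2.3
yaw -25.89
axis in tool [-0.0729 -0.001   0.0002] force tool [-3.18 -4.15  2.18] tq [ 0.647 -0.545 -0.147] z 0.1534
```

```bash
python3 -m jog '[[[0,0.0007,0],[0,0,0.01]],[[0,0.0014,0],[0,0,0.02]],[[-0.0001,0.0021,0],[0,0,0.03]]]'
python3 -m jog '[[[0,0.0007,0],[0,0,0.01]],[[0,0.0014,0],[0,0,0.02]]]'
python3 st.py
```

```text
t: 4.95
tool_pos: [0.6006, 0.0558, 0.1535]
tool_rot: [-2.685, -1.627, 0.006]
contact_force: [-5.2, -0.7, -2.6]
opening: 0.0307
grip_force: 2.3
t: 5.15
tool_pos: [0.6019, 0.0551, 0.1535]
tool_rot: [-2.701, -1.6, 0.006]
contact_force: [-5.6, -0.4, -2.3]
opening: 0.0307
grip_force: 2.3
yaw -28.73
axis in tool [-0.073  -0.0009  0.0002] force tool [-3.06 -4.74  2.34] tq [ 0.634 -0.509 -0.145] z 0.1535
```

```bash
for i in 1 2 3; do python3 -m jog '[[[0,0.0007,0],[0,0,0.01]],[[0,0.0014,0],[0,0,0.02]]]' | grep -E "pos|force"; done
python3 st.py
```

```text
tool_pos: [0.6027, 0.0546, 0.1534]
contact_force: [-7.5, 0.5, 0.0]
grip_force: 3.6
tool_pos: [0.6025, 0.0544, 0.1532]
contact_force: [-14.0, 2.0, 2.6]
grip_force: 6.3
tool_pos: [0.6022, 0.0541, 0.1532]
contact_force: [-19.5, 3.4, 5.0]
grip_force: 9.0
yaw -32.11
axis in tool [-0.0723  0.0026  0.0004] force tool [ -7.55 -18.42  -4.77] tq [ 2.751 -1.192 -0.262] z 0.1532
```

Solid stop reached, with force at about 19 N and no further motion. I'll back off, lift, and check the joints.

```bash
python3 -m jog '[[[0,-0.005,0],[0,0,-0.04]],[[0,-0.0085,0],[0,0,-0.05]],[[0,-0.0085,0],[0,0,-0.05]]]'
python3 -m jog '[[[0,0,-0.04],[0,0,0]],[[0,0,-0.08],[0,0,0]],[[0,0,-0.12],[0,0,0]],[[0.03,0,-0.12],[0,0,0]],[[0.03,0,-0.12],[0,0,0]]]' 1
python3 - <<'E'
from h import *
from station import optics, ctrl
o=ctrl.get_obs();print(o["q"].round(3))
d=optics.get_image("wrist"); cv2.imwrite("pics/w2.png",d["image"])
np.savez("wrist.npz",pos=o["tool_pos"],rot=o["tool_rot"],**{k:v for k,v in d.items() if k!="image"})
E
python3 st.py
```

```text
t: 6.05
tool_pos: [0.6006, 0.0575, 0.1549]
tool_rot: [2.711, 1.586, 0.004]
contact_force: [-0.4, -0.5, -0.3]
opening: 0.0306
grip_force: 0.0
t: 6.55
tool_pos: [0.6168, 0.0847, 0.2768]
tool_rot: [2.709, 1.586, 0.009]
contact_force: [-0.1, -0.2, -0.9]
opening: 0.0851
grip_force: 0.0
[1.600e-02 2.000e-02 1.571e+00 1.000e-03 1.544e+00 5.280e-01]
yaw -29.31
axis in tool [-1.047e-01  1.800e-03 -1.000e-04] force tool [-0.69 -0.23  0.45] tq [-0.054  0.048 -0.026] z 0.2748
```

View pics/w2.png

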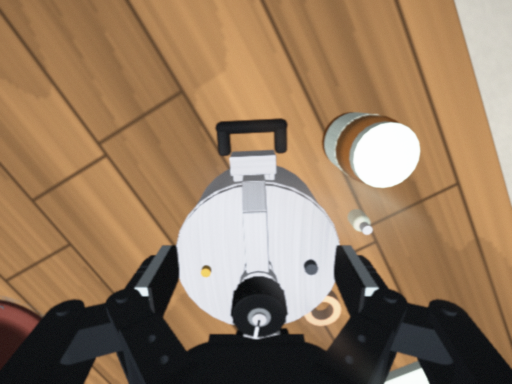

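The strap now lines up with the lug at column 254, under it, and the bystanders are unmoved. The knob screw is at (260,318).

Run:
```python
from h import *
print(wworld((259.5,318),.222), wworld((257,305),.218))
go([.566,-.008,.25],22)
```

```text
[ 0.56955363 -0.00688383  0.222     ] [0.57295596 0.00374117 0.218     ]
shift [-0.1043  0.0015  0.0247] turn [ 2.600e-03 -2.000e-04 -8.955e-01]
```

```bash
python3 -m jog '[[[-0.021,0.001,0.005],[0,0,-0.14]],[[-0.042,0.001,0.01],[0,0,-0.28]],[[-0.063,0.001,0.01],[0,0,-0.42]],[[-0.084,0.001,0.01],[0,0,-0.56]],[[-0.1035,0.001,0.01],[0,0,-0.7]]]' 1
python3 -m jog '[[[0,0,0],[0,0,-0.1]],[[0,0,0],[0,0,-0.196]],[[0,0,0],[0,0,-0.196]],[[0,0,0],[0,0,-0.196]]]'
python3 st.py
python3 - <<'E'
from h import *
from station import optics, ctrl
go([.567,-.008,.180],22)
o=ctrl.get_obs()
d=optics.get_image("wrist"); cv2.imwrite("pics/w3.png",d["image"])
np.savez("wrist.npz",pos=o["tool_pos"],rot=o["tool_rot"],**{k:v for k,v in d.items() if k!="image"})
E
```

```text
t: 7.1
tool_pos: [0.5638, -0.0091, 0.2624]
tool_rot: [-1.997, -2.423, 0.002]
contact_force: [0.3, -0.5, -0.8]
opening: 0.0857
grip_force: 0.0
t: 7.5
tool_pos: [0.5645, -0.0082, 0.2628]
tool_rot: [-1.761, -2.601, 0.001]
contact_force: [-0.5, 0.6, 0.0]
opening: 0.0856
grip_force: 0.0
yaw 21.81
axis in tool [-0.0008  0.0013 -0.    ] force tool [ 0.74 -0.26 -0.01] tq [ 0.009 -0.019  0.053] z 0.2628
shift [-0.0007  0.0025  0.0828] turn [-0.0009 -0.0004 -0.0033]
```

View pics/w3.png

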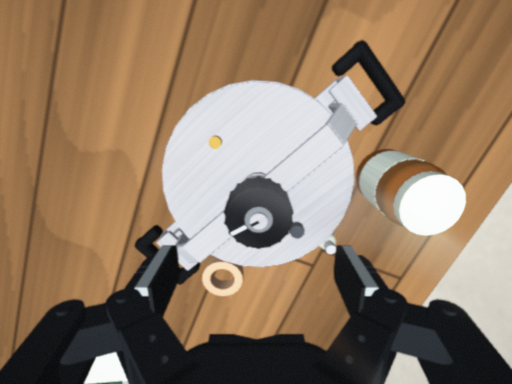

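Knob top circle is centred near (259,212), with the screw at (259,220).

Run:
```python
from h import *
for uv,z in [((259,220),.222),((259,213),.218)]: print(wworld(uv,z))
```

```text
[ 0.56755216 -0.00758972  0.222     ]
[ 0.56614977 -0.00402122  0.218     ]
```

```bash
python3 -m jog '[[[-0.0005,0.0025,0.02],[0,0,0]],[[-0.001,0.0025,0.045],[0,0,0]],[[-0.001,0.0025,0.07],[0,0,0]],[[-0.001,0.0025,0.082],[0,0,0]],[[-0.001,0.0025,0.082],[0,0,0]]]' 1
python3 -m jog '[[[0,0,0],[0,0,0]],[[0,0,0],[0,0,0]],[[0,0,0],[0,0,0]],[[0,0,0],[0,0,0]],[[0,0,0],[0,0,0]]]' 0.5 45
python3 st.py
```

```text
t: 8.05
tool_pos: [0.5662, -0.0078, 0.1788]
tool_rot: [-1.756, -2.6, 0.003]
contact_force: [-0.7, -0.4, 0.3]
opening: 0.0856
grip_force: 0.0
t: 8.55
tool_pos: [0.5667, -0.009, 0.1841]
tool_rot: [-1.758, -2.603, 0.006]
contact_force: [-9.5, -3.0, 8.7]
opening: 0.0508
grip_force: 46.4
yaw 21.93
axis in tool [ 0.0007 -0.0004  0.    ] force tool [  0.73 -10.    -8.68] tq [1.673 0.223 0.086] z 0.1841
```

```bash
python3 -m jog '[[[0,-0.0007,-0.0015],[0,0,0]],[[0,-0.0014,-0.003],[0,0,0]],[[0,-0.0014,-0.003],[0,0,0]]]'
python3 st.py
```

```text
t: 8.85
tool_pos: [0.5664, -0.009, 0.1843]
tool_rot: [1.758, 2.603, -0.001]
contact_force: [0.2, -2.2, -3.5]
opening: 0.051
grip_force: 48.1
yaw 21.93
axis in tool [ 0.0006 -0.0002 -0.    ] force tool [-2.07 -0.66  3.46] tq [ 0.216 -0.409  0.009] z 0.1843
```

```bash
for i in 1 2 3; do python3 -m jog '[[[0,0,0],[0,0,0.05]],[[0,0,0],[0,0,0.1]],[[0,0,0],[0,0,0.15]],[[0,0,0],[0,0,0.2]],[[0,0,0],[0,0,0.25]]]' >/dev/null; python3 st.py; done
```

```text
yaw 7.51
axis in tool [ 0.0005 -0.0006 -0.    ] force tool [-1.38  0.52  3.47] tq [-0.017 -0.448 -0.057] z 0.1843
yaw -6.82
axis in tool [ 0.0003 -0.001  -0.    ] force tool [-2.22  2.19  4.12] tq [-0.319 -0.351  0.009] z 0.1844
yaw -21.14
axis in tool [-0.     -0.0012 -0.    ] force tool [-0.59  4.85  4.72] tq [-0.485 -0.237 -0.068] z 0.1844
```

```bash
for i in 1 2; do python3 -m jog '[[[0,0,0],[0,0,0.04]],[[0,0,0],[0,0,0.08]],[[0,0,0],[0,0,0.12]]]' >/dev/null; python3 st.py; done
```

```text
yaw -28.0
axis in tool [-0.0002 -0.0013 -0.    ] force tool [-0.18  4.25  4.88] tq [-0.698 -0.143 -0.037] z 0.1844
yaw -34.87
axis in tool [-0.0004 -0.0014 -0.    ] force tool [0.61 4.69 4.76] tq [-0.663 -0.042 -0.067] z 0.1844
```

```bash
python3 -m jog '[[[0,0,0],[0,0,0.04]],[[0,0,0],[0,0,0.08]],[[0,0,0],[0,0,0.12]]]' >/dev/null; python3 st.py
```

```text
yaw -41.75
axis in tool [-0.0005 -0.0015 -0.    ] force tool [1.01 5.9  6.88] tq [-0.789  0.105 -0.036] z 0.1844
```

```bash
python3 -m jog '[[[0,0,0],[0,0,0.04]],[[0,0,0],[0,0,0.08]],[[0,0,0],[0,0,0.12]]]' >/dev/null; python3 st.py
```

```text
yaw -48.63
axis in tool [-0.0007 -0.0015 -0.    ] force tool [1.58 5.16 5.75] tq [-0.832  0.137 -0.093] z 0.1844
```

```bash
python3 -m jog '[[[0,0.0004,0],[0,0,0.04]],[[0,0.0007,0],[0,0,0.08]],[[0,0.0007,0],[0,0,0.12]]]' >/dev/null; python3 st.py
```

```text
yaw -55.49
axis in tool [-0.001  -0.0016 -0.    ] force tool [0.86 3.91 4.94] tq [-0.518  0.21  -0.104] z 0.1844
```

```bash
python3 -m jog '[[[0,0,0],[0,0,0.04]],[[0,0,0],[0,0,0.08]],[[0,0,0],[0,0,0.12]]]' >/dev/null; python3 st.py
```

```text
yaw -62.38
axis in tool [-0.0012 -0.0016 -0.    ] force tool [1.5  3.54 4.1 ] tq [-0.566  0.234 -0.061] z 0.1844
```

```bash
python3 -m jog '[[[0,0,0],[0,0,0.04]],[[0,0,0],[0,0,0.08]],[[0,0,0],[0,0,0.12]]]' >/dev/null; python3 st.py
```

```text
yaw -69.25
axis in tool [-0.0013 -0.0015 -0.    ] force tool [3.15 3.96 5.21] tq [-0.518  0.365 -0.075] z 0.1843
```

```bash
python3 -m jog '[[[0,0,0],[0,0,0.04]],[[0,0,0],[0,0,0.08]],[[0,0,0],[0,0,0.12]]]' >/dev/null; python3 st.py
```

```text
yaw -76.13
axis in tool [-0.0016 -0.0015 -0.    ] force tool [3.58 4.3  4.11] tq [-0.542  0.415 -0.055] z 0.1844
```

```bash
python3 -m jog '[[[0,0,0],[0,0,0.04]],[[0,0,0],[0,0,0.08]],[[0,0,0],[0,0,0.12]]]' >/dev/null; python3 st.py
```

```text
yaw -83.01
axis in tool [-0.0018 -0.0014 -0.    ] force tool [3.31 3.87 5.5 ] tq [-0.563  0.53  -0.009] z 0.1844
```

```bash
python3 -m jog '[[[0,0,0],[0,0,0.04]],[[0,0,0],[0,0,0.08]],[[0,0,0],[0,0,0.12]]]' >/dev/null; python3 st.py
```

```text
yaw -89.88
axis in tool [-0.0019 -0.0013 -0.    ] force tool [3.78 3.16 5.02] tq [-0.537  0.573 -0.053] z 0.1844
```

```bash
python3 -m jog '[[[0,0,0],[0,0,0.04]],[[0,0,0],[0,0,0.08]],[[0,0,0],[0,0,0.12]]]' >/dev/null; python3 st.py
```

```text
yaw -96.76
axis in tool [-0.0021 -0.0012 -0.    ] force tool [4.26 3.85 5.09] tq [-0.535  0.683 -0.061] z 0.1844
```

```bash
python3 -m jog '[[[0.0004,0,0],[0,0,0.04]],[[0.0007,0,0],[0,0,0.08]],[[0.0007,0,0],[0,0,0.12]]]' >/dev/null; python3 st.py
```

```text
yaw -103.55
axis in tool [-0.0023 -0.0011 -0.    ] force tool [1.9  3.91 2.53] tq [-0.584  0.323 -0.536] z 0.1844
```

```bash
python3 -m jog '[[[0,0,0],[0,0,0.04]],[[0,0,0],[0,0,0.08]],[[0,0,0],[0,0,0.12]]]' >/dev/null; python3 st.py
```

```text
yaw -110.43
axis in tool [-0.0025 -0.0009 -0.    ] force tool [1.87 4.23 2.08] tq [-0.665  0.303 -0.545] z 0.1847
```

Torque has jumped to 0.545 N m and the knob has climbed 0.3 mm. The clutch has slipped roughly 7–13°, well short of 45°. I'm stopping here, releasing and lifting clear.

```bash
python3 -m jog '[[[0,0,0],[0,0,0]],[[0,0,0],[0,0,0]],[[0,0,0],[0,0,0]],[[0,0,0],[0,0,0]],[[0,0,0],[0,0,0]]]' 1
python3 -m jog '[[[0,0,-0.01],[0,0,0]],[[0,0,-0.03],[0,0,0]],[[0,0,-0.06],[0,0,0]],[[0,0,-0.09],[0,0,0]],[[0,0,-0.12],[0,0,0]]]'
python3 -m jog '[[[0,0,-0.03],[0,0,0]],[[0,0,-0.06],[0,0,0]],[[0,0,-0.06],[0,0,0]]]'
python3 - <<'E'
from h import *
from station import optics
d=optics.get_image("wrist")
cv2.imwrite("pics/w4.png",d["image"])
E
```

```text
t: 14.75
tool_pos: [0.5676, -0.009, 0.1845]
tool_rot: [-3.092, 0.556, -0.001]
contact_force: [0.2, 0.8, 0.6]
opening: 0.0855
grip_force: 0.0
t: 15.25
tool_pos: [0.5674, -0.0091, 0.3064]
tool_rot: [-3.092, 0.556, -0.001]
contact_force: [0.3, -0.4, -0.0]
opening: 0.0855
grip_force: 0.0
t: 15.55
tool_pos: [0.5691, -0.0094, 0.3714]
tool_rot: [-3.092, 0.556, -0.017]
contact_force: [-0.9, -1.1, 0.4]
opening: 0.0852
grip_force: 0.0
```

View pics/w4.png

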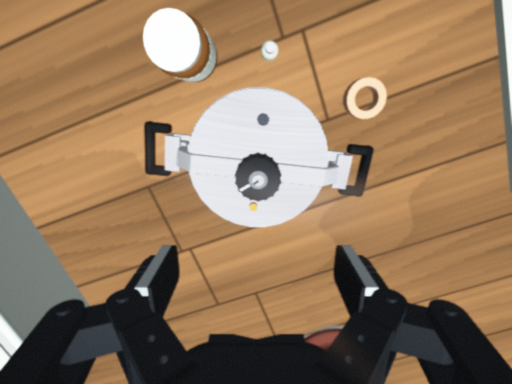

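The strap runs lug to lug, from (178,152) to (340,168). The index line at (247,185) turned with the gripper, and the jar, vial and tape roll are in place.

```bash
python3 -c "
from station import job; print(job.finish_job())"
```

```text
the job is handed in; nothing more can be done
None
```

I swung the yoke home against its stops, then tightened the knob until the clutch slipped about 7–13°, well short of the 45° snap-over. The jar, vial and tape roll stayed where they stood, and I handed the job in at about 15.6 s.

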